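# Build up the turning-stage drive: dust cap off, belt pulley and mast socket on

### The job

Please build up the drive of the turning stage: first lift the dust cap off the spindle and put it in the round steel dish, then seat the large belt pulley face down on the spindle's centring spigot, and last seat the flanged mast socket face down on the spigot on top of the pulley. Both parts must sit flat and fully home; lower them on gently, without dropping or forcing them, and leave the other things on the bench where they are. The bolts come later, so it does not matter which way round the parts are turned.

Things in the scene. Friction and masses are not known exactly. Their poses are not given: they have to be found in the camera images.
- spindle_face (a point): centre of the steel seating face (56 mm diameter) on top of the grey bearing housing of the drive; z up along the spindle axis. From this face a centring spigot rises: 36 mm diameter, 9 mm high, its top edge chamfered 3 mm. The face is 48 mm above the bench. The housing stands on the drive's plywood board, which is screwed to the bench and does not move. The spindle turns on its bearing if pushed round.
- drive: the drive unit: plywood board 275 x 160 x 18 mm with the bearing housing (84 mm square foot, 68 mm round body) and, 135 mm from the spindle axis along the board's own +x, a worm gear motor with a small fixed pulley 32 mm in diameter whose shaft top is 79 mm above the bench (nothing to do there). Origin on the spindle axis, at the level of the bench; the board runs from -60 to +215 mm in x and -80 to +80 mm in y. It is fixed.
- dust_cap: black plastic dust cap sitting loosely over the spindle's spigot at the start; lifts straight off. Rim 56 mm in diameter and 3 mm thick at the bottom, above it a round body 45 mm in diameter up to 16 mm height; recess underneath 37.5 mm in diameter, 13 mm deep. Origin at the centre of its underside, z up. 25 g.
- dish: round steel parts dish, open at the top, held to the bench: outside 128 mm across the rim, flat inner floor about 110 mm across and 3 mm above the bench, rim 22 mm high. Origin at the centre of its underside.
- pulley: the large aluminium toothed belt pulley, standing on the bench hub up, as it is to be fitted. From below: toothed part with two guide rims, 79 mm in diameter, from 0 to 22 mm height; hub 56 mm in diameter from 22 to 36 mm (the place to grip); on top of the hub a centring spigot 36 mm in diameter from 36 to 45 mm, chamfered 3 mm. Underneath a recess 37.5 mm in diameter, 11 mm deep, which fits over the spindle's spigot. Origin at the centre of its underside, z up. About 240 g.
- pulley_seat (a point): centre of the flat top face of the pulley's hub, 36 mm above the pulley's underside, at the foot of the pulley's spigot; the mast socket's flange sits on this face.
- mast_socket: steel mast socket, standing on its flange on the bench, as it is to be fitted: round flange 62 mm in diameter and 14 mm thick with four bolt holes, above it a tube neck 32 mm in outer diameter (22 mm bore) up to 48 mm height (the place to grip). Underneath a recess 37.5 mm in diameter, 11 mm deep, which fits over the pulley's spigot. Origin at the centre of its underside, z up. About 320 g.
- spare_pulley: a small spare aluminium belt pulley, 48 mm in diameter, 28 mm high, of no use here; leave it. Origin at the centre of its underside.
- paint_pot: white plastic paint pot, 52 mm in diameter, 58 mm high; leave it. Origin at the centre of its underside.
- glue_gun: black glue gun lying on its side, about 215 x 130 mm and 34 mm high; leave it. Origin near the middle of its barrel, at bench level.
- shears: shears with orange handles lying flat, about 210 x 100 mm, 18 mm high; leave them. Origin at the pivot, at bench level.
- knife: black utility knife lying flat, 175 mm long, 17 mm high; leave it. Origin near its middle, at bench level.
- offcut: wooden offcut 90 x 24 x 18 mm; leave it. Origin at the centre of its underside.

How it is judged:
By the outcome, as a careful person would: the job done as asked, in the order asked, and still so for the second after the job is handed in, with the robot touching nothing.
It also fails if it takes over 67 s, if anything falls off the work surface, if the arm or the gripper's body presses on something with over 40 N, if the wrist force passes 120 N, or if a joint passes its speed limit or range.

### The arm

A 6-joint arm with a two-finger parallel gripper is mounted at the origin on the work surface. World frame = base frame: x ahead of the robot, y to its left, z up, the work surface at z = 0. Lengths are in m, angles in rad, forces in N, time in s.
With the tool pointing down it reaches from about 0.275 to 0.85 m from the base axis. Payload 5.2 kg.
Tool frame: the origin (TCP) lies on the centre line of the jaws, within the pads' length; the fingertips stand robot.tip_extent ahead of it and the grasp point (between the pads) is the TCP (robot.tip_extent is the distance from the TCP to the fingertips, in m); z points along the fingers, y is the line along which they close (so a half turn about z gives the same grasp; the last joint's range is limited). The gripper opens to 85 mm and grips with 20 to 120 N. Pads are 22 mm wide; open, the fingers measure 114 mm over their backs; the gripper's body (76 mm by 85 mm) begins 54 mm behind the grasp point. The pads swing forward as they close: fully open they stand 13 mm farther back than shut.
Start: joints at [1.115, 0.259, 1.535, -0, 1.348, -0.203], TCP at [0.138, 0.533, 0.25] pointing down, gripper open.
Joint ranges: [-3.14, 3.14], [-0.91, 2.08], [0.19, 2.58], [-1.22, 4.36], [0.22, 2.71], [-3.12, 3.12]. Speed limits (rad/s): [2.57, 2.57, 3.14, 3.14, 3.14, 3.14].

### API

Orientations are given as a rotation vector (axis times angle).
In Python, from cell import robot gives the robot as it stands.
- The arm moves only by the tool step_arm, never from a script. Its argument "motion" is a list of rows, each a list of 7 numbers: the opening, from 0 (shut) to 1 (fully open), then the shift along the tool's x, y, z in mm, then the turn, a rotation vector about the tool's x, y, z in rad. A call has 1 to 8 rows; each row shifts and turns the commanded pose from where the row before left it, along the tool's axes as they then stand; what a row does not reach is not made up. A row lasts 1/8 s, in which the tool goes at most 62.5 mm and 10.7 degrees, less where a joint would pass 70% of its speed; a pose out of reach is approached as far as the arm can. A call is refused whole if a number of a shift passes 62.5 or a number of a turn 0.188, either way. A call with a gripper value outside its range is refused whole. The fingers move at their own pace and stop on an object; "grip_force" is the grip in N (left out, the last holds). Time passes only in rows, so rows that do not move let the fingers close. It gives the time, the measured TCP pose, the force, the opening and the grip force at its end, in the units of the state.
- robot.sense(): the state, without advancing time (a new reading comes with each control period).
- robot.capture(name): name is "scene" or "top" or "wrist"; returns the picture (420x560x3 uint8, blue, green, red); there is no depth.
- robot.calibration(name): a dict with "fx", "fy", "cx", "cy" (pixels), "camera_from_world" (4x4, takes a point from world to camera coordinates). Camera axes: x right, y up, looking along -z (the intrinsics and any distortion apply to the point x, -y, -z); pixel columns grow to the right and rows downward; lengths in m; the calibration is good to about 2 mm. A picture is of the moment at which its call begins: read the wrist's pose just before it. calibration takes no time and is no camera call; for the wrist camera it gives the pose at the moment of the call.
- robot.finish_job(): hands the job in; it is judged then, once.
The state is a dict: "t": time; "joint_pos": joint angles; "joint_vel": joint speeds; "effort": joint torques, N m; "eef_pos": TCP position; "orientation": TCP orientation; "contact_force": force on the tool from outside, world axes, zero at the start; "wrist_torque": the same for the moment, N m; "gripper_width": finger opening in m; "grasp_force": force on a finger pad.
Only numpy, scipy, OpenCV 4.12 (cv2) and the standard library are available. Lean on these libraries where they do the work, as an engineer would, in place of code of your own. Each camera call takes 0.05 s, during which the arm holds its last target. There are 200 camera calls.

## Working session

There is one attempt and no reset: what is moved stays moved. The work goes in short steps, Python scripts to look and compute and a tool call to move; the robot and the scene stay as the last step left them, time stands still between calls to the robot, and variables do not carry over. Pictures are saved under pics/ and viewed, at most 10 in all, crops included, and the job is handed in when it is done.

Besides the shell and the picture viewer there is one more tool, called after ">>>" by a JSON object that holds its "op" and its "data", one argument or row to a line. step_arm: Moves the arm, as the interface text tells. Its arguments: {"type":"object","properties":{"motion":{"type":"array","items":{"type":"array","items":{"type":"number"}}},"grip_force":{"type":"number"}},"required":["motion"]}

```bash
mkdir -p pics; ls; python3 - <<'E'
from cell import robot
import cv2,numpy as np
s=robot.sense();print(s['t'],s['eef_pos'],s['orientation'],s['gripper_width'],robot.tip_extent)
for n in("scene","top"):
    cv2.imwrite(f"pics/{n}0.png",robot.capture(n));c=robot.calibration(n);print({k:(np.round(v,4).tolist() if not isinstance(v,float) else v) for k,v in c.items()})
E
```

```text
pics
0.0 [0.13732776 0.53207378 0.2494727 ] [-3.95982848e-01 -3.11594593e+00  2.71285614e-03] 0.08544658329400616 0.019
{'fx': 388.613129709682, 'fy': 388.613129709682, 'cx': 279.4297727587104, 'cy': 207.78714846315464, 'camera_from_world': [[-0.5399, 0.8417, 0.0062, 0.2674], [-0.7214, -0.4665, 0.5118, 0.3317], [0.4336, 0.2719, 0.8591, -1.2492], [0.0, 0.0, 0.0, 1.0]]}
{'fx': 472.02961578584427, 'fy': 472.02961578584427, 'cx': 289.7159803015741, 'cy': 210.85505243483965, 'camera_from_world': [[-0.005, -0.9997, 0.0244, -0.0115], [0.9862, -0.0009, 0.1655, -0.4783], [-0.1654, 0.0249, 0.9859, -1.12], [0.0, 0.0, 0.0, 1.0]]}
```

View pics/top0.png

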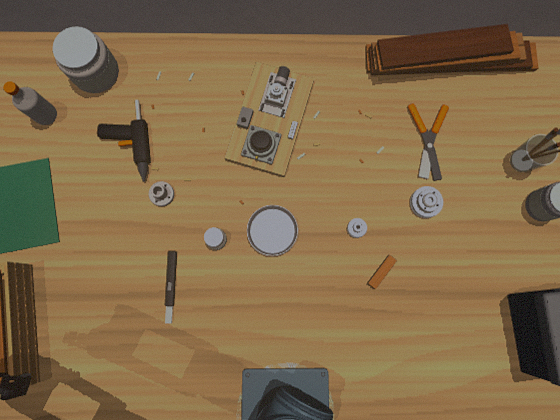

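View pics/scene0.png

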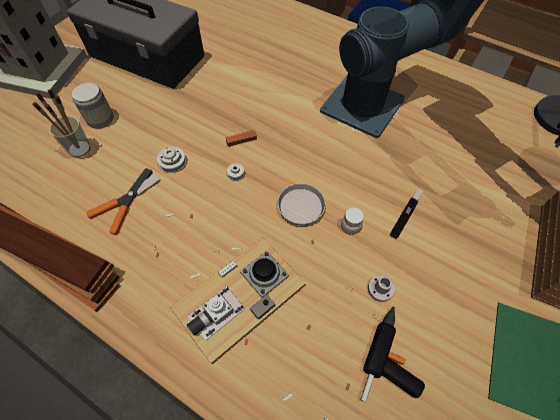

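The top view shows the cap at (262,141), dish (272,231), pulley (427,202) and socket (161,193). In the scene view they are at (265,268), (301,205), (171,158) and (381,287).

```bash
cat > h.py <<'E'
from cell import robot
import cv2,numpy as np
from scipy.spatial.transform import Rotation as R
def ray(c,u,v):
    T=np.array(c['camera_from_world']);d=np.array([(u-c['cx'])/c['fx'],-(v-c['cy'])/c['fy'],-1.])
    return -T[:3,:3].T@T[:3,3], T[:3,:3].T@d
def onplane(c,u,v,z):
    o,d=ray(c,u,v);return (o+d*(z-o[2])/d[2])[:2]
def proj(c,p):
    T=np.array(c['camera_from_world']);q=T[:3,:3]@p+T[:3,3]
    return np.array([c['cx']-c['fx']*q[0]/q[2],c['cy']+c['fy']*q[1]/q[2]])
def go(x,y,z=None,yaw=None):
    """remaining shift in tool axes (mm) to world xyz"""
    s=robot.sense();Rm=R.from_rotvec(s['orientation']).as_matrix();p=np.array(s['eef_pos'])
    t=np.array([x,y,p[2] if z is None else z]);return np.round(Rm.T@(t-p)*1e3,1)
def st():
    s=robot.sense();Rm=R.from_rotvec(s['orientation']).as_matrix()
    print('t',round(s['t'],2),'p',np.round(np.array(s['eef_pos'])*1e3,1),'x',np.round(Rm[:,0],3),'y',np.round(Rm[:,1],3),'z',np.round(Rm[:,2],3),'w',round(s['gripper_width']*1e3,1),'F',np.round(s['contact_force'],1),'q',np.round(s['joint_pos'],2))
E
python3 - <<'E'
from h import *
st()
T=robot.calibration("top");S=robot.calibration("scene")
for n,a,b,z in[("cap",(262,141),(265,268),.064),("dish",(272,231),(301,205),.02),("pulley",(427,202),(171,158),.04),("sock",(161,193),(381,287),.045),("spare",(357,228),(235,171),.028),("pot",(214,238),(352,221),.058),("motor",(277,92),(217,308),.079)]:
    print(n,np.round(1e3*onplane(T,*a,z)),np.round(1e3*onplane(S,*b,z)))
w=robot.calibration("wrist");Tw=np.array(w['camera_from_world']);print(w['fx'],w['cx'],w['cy'],-Tw[:3,:3].T@Tw[:3,3],Tw[:3,:3])
cv2.imwrite("pics/w0.png",robot.capture("wrist"))
E
```

```text
t 0.1 p [137.3 532.1 249.6] x [-0.968  0.25   0.   ] y [ 0.25   0.968 -0.002] z [-0.001 -0.001 -1.   ] w 85.5 F [ 0.8 -0.4  0.2] q [ 1.12  0.26  1.54 -0.    1.35 -0.2 ]
cap [649.  55.] [656.  63.]
dish [431.  31.] [442.  34.]
pulley [ 500. -354.] [ 519. -345.]
sock [522. 302.] [544. 308.]
spare [ 437. -180.] [ 451. -175.]
pot [410. 169.] [434. 174.]
motor [770.  18.] [792.  31.]
323.64025804230704 279.8142779153697 207.53890905792835 [0.06349605 0.5499368  0.37320191] [[ 2.51089493e-01  9.67963756e-01 -4.82971456e-04]
 [-9.24419249e-01  2.39646032e-01 -2.96679678e-01]
 [-2.87059433e-01  7.49396181e-02  9.54976929e-01]]
```

>>> {"op": "step_arm", "data": {
  "motion": [
    [1,-55,-15,0,0,0,0],
    [1,-55,-15,0,0,0,0],
    [1,-55,-15,0,0,0,0],
    [1,-55,-15,0,0,0,0],
    [1,-55,-15,0,0,0,0],
    [1,-55,-15,0,0,0,0],
    [1,-55,-15,0,0,0,0],
    [1,-55,-15,0,0,0,0]
  ]
}}

```text
t: 1.15
eef_pos: [0.5349, 0.3051, 0.25]
orientation: [-0.396, -3.116, 0.0]
contact_force: [-0.0, 0.8, -0.1]
gripper_width: 0.0855
grasp_force: 0.0
```

```bash
python3 - <<'E'
from h import *
st()
cv2.imwrite("pics/w1.png",robot.capture("wrist"));st()
c=robot.calibration("wrist");np.save("c1.npy",c)
for p in [(.533,.305,.048),(.652,.058,.064)]: print(proj(c,np.array(p)))
E
```

```text
t 1.15 p [534.9 305.1 250. ] x [-0.968  0.25   0.001] y [ 0.25   0.968 -0.   ] z [-0.001  0.    -1.   ] w 85.5 F [-0.   0.8 -0.1] q [ 0.34  0.38  1.37  0.    1.4  -0.98]
t 1.2 p [541.2 300.7 249.5] x [-0.967  0.254 -0.005] y [ 0.254  0.967 -0.002] z [ 0.004 -0.003 -1.   ] w 85.2 F [ 4.9 -1.5  1.4] q [ 0.33  0.38  1.36 -0.    1.39 -0.98]
[283.282102   174.65626867]
[ 99.84746853 331.43669217]
```

View pics/w1.png

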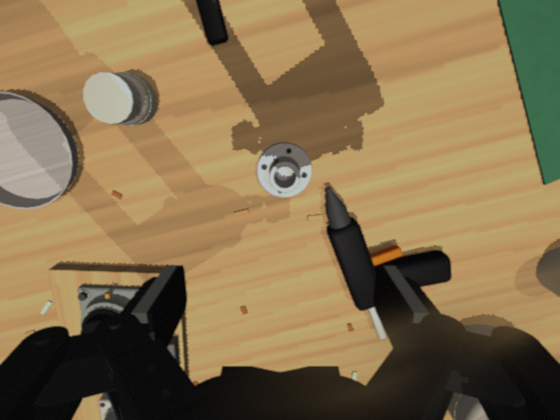

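Socket at (285,170) px, almost under the TCP axis; the cap is at the lower left. The arm was still settling, so I'll add settle rows. Next, the cap.

>>> {"op": "step_arm", "data": {
  "motion": [
    [1,-35,-42,0,0,0,0],
    [1,-35,-42,0,0,0,0],
    [1,-35,-42,0,0,0,0],
    [1,-36,-42,0,0,0,0],
    [1,-36,-41,0,0,0,0],
    [1,0,0,0,0,0,0],
    [1,0,0,0,0,0,0],
    [1,0,0,0,0,0,0]
  ]
}}

```text
t: 2.2
eef_pos: [0.652, 0.0611, 0.2503]
orientation: [-0.394, -3.116, -0.001]
contact_force: [1.1, 0.5, -0.4]
gripper_width: 0.0856
grasp_force: 0.0
```

```bash
python3 - <<'E'
from h import *
st();c=robot.calibration("wrist")
im=robot.capture("wrist");cv2.imwrite("pics/w2.png",im);np.save("c2.npy",c)
st()
for p in [(.652,.058,.064),(.437,.032,.022)]: print(proj(c,np.array(p)))
E
```

```text
t 2.2 p [652.   61.1 250.3] x [-0.969  0.249  0.001] y [0.249 0.969 0.   ] z [-0.  0. -1.] w 85.6 F [ 1.1  0.5 -0.4] q [-0.08  0.45  1.26  0.    1.43 -1.4 ]
t 2.25 p [652.1  61.2 250.4] x [-0.969  0.248  0.   ] y [0.248 0.969 0.   ] z [-0.  0. -1.] w 85.2 F [-0.3  0.5  0.8] q [-0.08  0.45  1.26  0.    1.43 -1.4 ]
[277.85463806 188.58979042]
[192.3124002  -34.65868329]
```

View pics/w2.png

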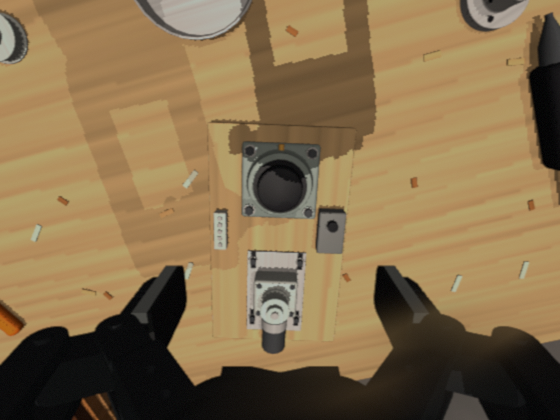

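```bash
python3 - <<'E'
from h import *
im=cv2.imread("pics/w2.png");c=np.load("c2.npy",allow_pickle=True).item()
print(im[187,255:306:2].max(1)); print(im[150:225:3,279].max(1))
g=im.max(2)
for th in(30,45,60):
    m=((g<th)*255).astype(np.uint8);m[:140]=0;m[235:]=0;m[:,:225]=0;m[:,330:]=0
    for k in sorted(cv2.findContours(m,0,1)[0],key=cv2.contourArea)[-1:]:
        e=cv2.fitEllipse(cv2.convexHull(k));print(th,e,onplane(c,*e[0],.064),onplane(c,*e[0],.051))
r=cv2.resize(im[130:240,220:340],None,fx=5,fy=5,interpolation=2);cv2.imwrite("pics/w2c.png",r)
E
```

```text
[56 35 46 52 53 53 54 54 56 57 58 58 60 58 57 54 52 52 50 47 47 44 44 31
 45 55]
[ 71  70  83  50  19   7  16  21  20  54  61  60  60  58  55  52  49  45
  40  33  29 104 118 167 169]
30 ((280.16705322265625, 177.9822235107422), (36.088905334472656, 45.272518157958984), 92.8468017578125) [0.64226754 0.06285675] [0.64495786 0.06219704]
45 ((280.0674743652344, 185.10113525390625), (48.3826904296875, 53.080196380615234), 7.793966293334961) [0.64913406 0.06098841] [0.65211237 0.06025033]
60 ((279.7853698730469, 185.3296661376953), (51.30201721191406, 53.42629623413086), 10.301027297973633) [0.64928757 0.06066285] [0.65227233 0.05991113]
```

View pics/w2c.png

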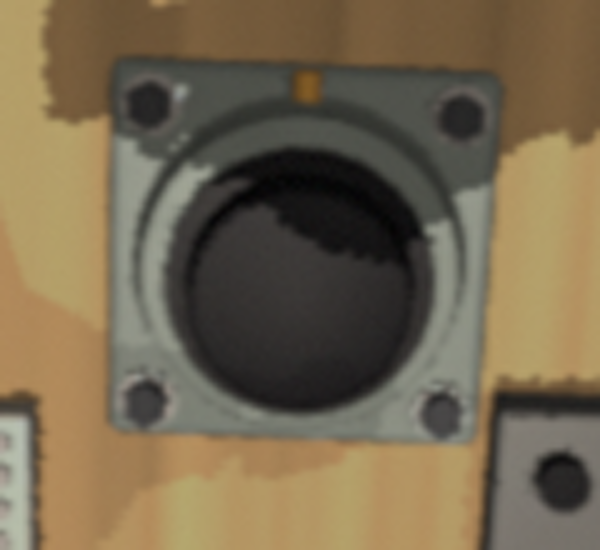

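Cap rim centre is at px (280,186), giving about (0.652, 0.060), which agrees with the TCP. I'll descend and grip the cap body.

>>> {"op": "step_arm", "data": {
  "motion": [
    [1,0,-1,45,0,0,0],
    [1,0,0,50,0,0,0],
    [1,0,0,45,0,0,0],
    [1,0,0,25,0,0,0],
    [1,0,0,11,0,0,0],
    [1,0,0,0,0,0,0],
    [1,0,0,0,0,0,0],
    [0.75,0,0,0,0,0,0]
  ],
  "grip_force": 25
}}

```text
t: 3.25
eef_pos: [0.6533, 0.0587, 0.0759]
orientation: [0.396, 3.114, 0.0]
contact_force: [-0.1, 0.3, -0.4]
gripper_width: 0.0698
grasp_force: 0.0
```

>>> {"op": "step_arm", "data": {
  "motion": [
    [0.6,0,0,0,0,0,0],
    [0.45,0,0,0,0,0,0],
    [0.3,0,0,0,0,0,0],
    [0.3,0,0,0,0,0,0],
    [0.3,0,0,0,0,0,0]
  ]
}}

```text
t: 3.88
eef_pos: [0.6531, 0.0596, 0.0756]
orientation: [0.396, 3.114, 0.002]
contact_force: [-1.3, 3.8, 5.6]
gripper_width: 0.0435
grasp_force: 25.1
```

```bash
python3 - <<'E'
from h import *
st();cv2.imwrite("pics/w3.png",robot.capture("wrist"));print(robot.sense()['grasp_force'])
E
```

```text
t 3.88 p [653.1  59.6  75.6] x [-0.968  0.25  -0.002] y [0.25  0.968 0.002] z [ 0.002  0.001 -1.   ] w 43.5 F [-1.3  3.8  5.6] q [-0.08  0.59  1.47  0.    1.08 -1.4 ]
25.062909023836255
```

View pics/w3.png

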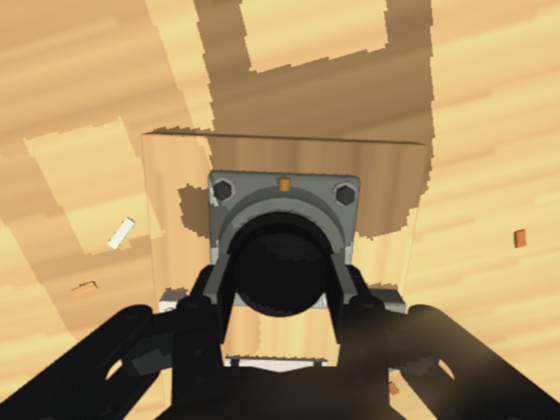

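>>> {"op": "step_arm", "data": {
  "motion": [
    [0.3,0,0,-5,0,0,0],
    [0.3,0,0,-15,0,0,0],
    [0.3,0,0,-40,0,0,0],
    [0.3,0,0,-50,0,0,0],
    [0.3,0,0,-40,0,0,0],
    [0.3,0,0,-24,0,0,0],
    [0.3,0,0,0,0,0,0],
    [0.3,0,0,0,0,0,0]
  ]
}}

```text
t: 4.92
eef_pos: [0.6516, 0.0584, 0.247]
orientation: [-0.396, -3.114, 0.001]
contact_force: [-0.5, -0.6, -1.3]
gripper_width: 0.0432
grasp_force: 26.9
```

```bash
python3 - <<'E'
from h import *
st();c=robot.calibration("wrist");im=robot.capture("wrist");cv2.imwrite("pics/w4.png",im);np.save("c4.npy",c)
st()
for p in [(.6525,.060,.048),(.6525,.060,.057),(.437,.032,.022)]: print(proj(c,np.array(p)))
r=cv2.resize(im[120:240,200:360],None,fx=5,fy=5,interpolation=2);cv2.imwrite("pics/w4c.png",r)
E
```

```text
t 4.92 p [651.6  58.4 247. ] x [-0.968  0.25   0.002] y [ 0.25   0.968 -0.001] z [-0.002 -0.    -1.   ] w 43.2 F [-0.5 -0.6 -1.3] q [-0.08  0.45  1.26 -0.    1.43 -1.4 ]
t 4.97 p [651.5  58.5 246.5] x [-0.968  0.25   0.003] y [ 0.25   0.968 -0.001] z [-0.003 -0.    -1.   ] w 43.3 F [ 0.3  0.8 -0.6] q [-0.08  0.45  1.26 -0.    1.43 -1.4 ]
[282.76944558 185.5450832 ]
[282.85171966 187.62477271]
[194.33353709 -35.75349913]
```

View pics/w4c.png

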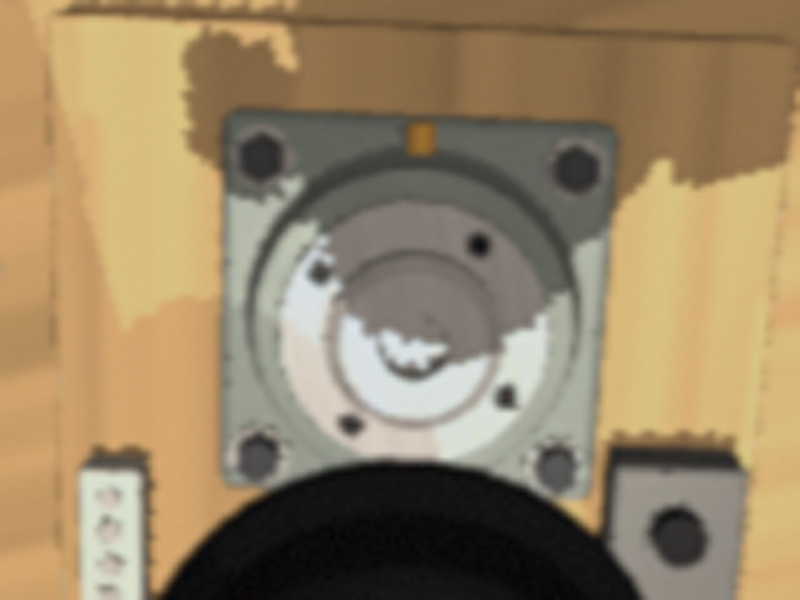

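The bare spigot is visible, centred at crop px (413,336), i.e. image (282.6,186.9). Now I'll carry the cap to the dish.

```bash
python3 - <<'E'
from h import *
c=np.load("c4.npy",allow_pickle=True).item()
print(onplane(c,282.6,186.8,.048),onplane(c,282.5,187.8,.056))
c=np.load("c1.npy",allow_pickle=True).item();print(onplane(c,285,170,.048)-[.0063,-.0044])
E
```

```text
[0.65373194 0.05950453] [0.65282324 0.05956379]
[0.52249751 0.31229673]
```

>>> {"op": "step_arm", "data": {
  "motion": [
    [0.3,40,-16,0,0,0,0],
    [0.3,40,-16,20,0,0,0],
    [0.3,41,-16,30,0,0,0],
    [0.3,41,-16,30,0,0,0],
    [0.3,40,-15,30,0,0,0],
    [0.3,0,0,40,0,0,0],
    [0.3,0,0,15,0,0,0],
    [0.3,0,0,0,0,0,0]
  ]
}}

```text
t: 5.98
eef_pos: [0.435, 0.033, 0.0814]
orientation: [-0.396, -3.111, -0.0]
contact_force: [-0.3, 0.1, -0.7]
gripper_width: 0.0431
grasp_force: 26.9
```

```bash
python3 - <<'E'
from h import *
st();c=robot.calibration("wrist");im=robot.capture("wrist");cv2.imwrite("pics/w5.png",im)
st()
E
```

```text
t 5.97 p [435.   33.   81.4] x [-0.968  0.25   0.005] y [ 0.25   0.968 -0.001] z [-0.005  0.001 -1.   ] w 43.1 F [-0.3  0.1 -0.7] q [-0.18  0.26  2.01 -0.    0.87 -1.5 ]
t 6.03 p [436.1  32.8  82.4] x [-0.968  0.25   0.003] y [ 0.25   0.968 -0.   ] z [-0.003  0.    -1.   ] w 43.0 F [ 0.2 -0.8  0.3] q [-0.18  0.26  2.01 -0.    0.87 -1.5 ]
```

View pics/w5.png

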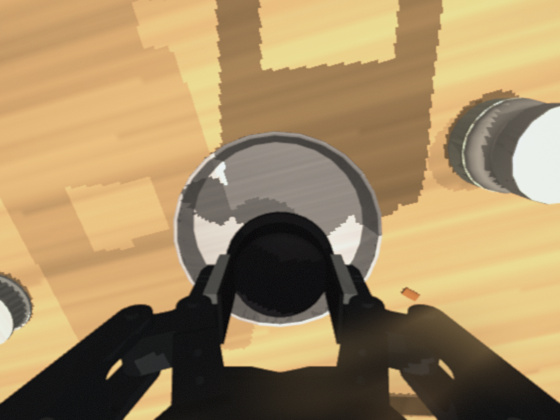

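The dish is at (278,230) and the TCP axis projects to about (279,235), so they're centred within 3 mm. I'll lower, release and retreat.

>>> {"op": "step_arm", "data": {
  "motion": [
    [0.3,0,0,20,0,0,0],
    [0.3,0,0,18,0,0,0],
    [0.3,0,0,8,0,0,0],
    [0.3,0,0,4,0,0,0],
    [0.3,0,0,1,0,0,0],
    [0.3,0,0,0,0,0,0],
    [0.55,0,0,0,0,0,0],
    [0.68,0,0,0,0,0,0]
  ]
}}

```text
t: 7.02
eef_pos: [0.4373, 0.0327, 0.0326]
orientation: [0.396, 3.116, -0.0]
contact_force: [0.7, 0.2, -0.1]
gripper_width: 0.0583
grasp_force: 0.0
```

>>> {"op": "step_arm", "data": {
  "motion": [
    [0.7,0,0,0,0,0,0],
    [0.7,0,0,-10,0,0,0],
    [0.7,0,0,-40,0,0,0],
    [0.8,0,0,-50,0,0,0],
    [1,0,0,-60,0,0,0],
    [1,0,0,-50,0,0,0],
    [1,0,0,0,0,0,0]
  ]
}}

```text
t: 7.9
eef_pos: [0.4394, 0.0324, 0.2471]
orientation: [0.394, 3.107, -0.001]
contact_force: [-0.0, 0.1, -0.9]
gripper_width: 0.0854
grasp_force: 0.0
```

```bash
python3 - <<'E'
from h import *
st();im=robot.capture("wrist");cv2.imwrite("pics/w6.png",im)
c=robot.calibration("wrist");m=((im.max(2)<70)*255).astype(np.uint8);m[250:]=0
for k in cv2.findContours(m,0,1)[0]:
    if cv2.contourArea(k)>300: e=cv2.fitEllipse(k);print(e,onplane(c,*e[0],.012))
st();print(go(.51,-.35))
E
```

```text
t 7.9 p [439.4  32.4 247.1] x [-0.968  0.25  -0.01 ] y [0.25  0.968 0.001] z [ 0.01  -0.002 -1.   ] w 85.4 F [-0.   0.1 -0.9] q [-0.18  0.05  1.79  0.    1.29 -1.5 ]
((539.9365234375, 190.84060668945312), (27.93834686279297, 33.84223556518555), 59.39147186279297) [0.5275748  0.31360173]
((279.6687927246094, 172.0076446533203), (45.19498062133789, 46.72474670410156), 16.055139541625977) [0.4322901  0.03287123]
((283.4793701171875, 158.31134033203125), (79.6700439453125, 95.3170166015625), 114.5567398071289) [0.41855868 0.04076456]
((20.267227172851562, 136.747314453125), (28.32611846923828, 79.1108627319336), 6.733434677124023) [ 0.32481237 -0.22791278]
((495.7892150878906, 30.77789878845215), (28.097782135009766, 81.76529693603516), 178.39910888671875) [0.34936891 0.27408601]
t 7.95 p [437.9  32.6 244.5] x [-0.968  0.25  -0.005] y [0.25  0.968 0.   ] z [ 0.005 -0.001 -1.   ] w 85.7 F [-0.5 -0.4 -0.4] q [-0.18  0.06  1.79  0.    1.29 -1.5 ]
[-165.4 -352.4    0.7]
```

>>> {"op": "step_arm", "data": {
  "motion": [
    [1,-27,-58,0,0,0,0],
    [1,-28,-59,0,0,0,0],
    [1,-28,-59,0,0,0,0],
    [1,-28,-59,0,0,0,0],
    [1,-27,-59,0,0,0,0],
    [1,-27,-58,0,0,0,0],
    [1,0,0,0,0,0,0],
    [1,0,0,0,0,0,0]
  ]
}}

```text
t: 8.95
eef_pos: [0.5053, -0.335, 0.2403]
orientation: [-0.397, -3.113, -0.005]
contact_force: [0.1, 0.6, 0.0]
gripper_width: 0.0853
grasp_force: 0.0
```

```bash
python3 - <<'E'
from h import *
st();im=robot.capture("wrist")
c=robot.calibration("wrist");st();np.save("c7.npy",c)
print(proj(c,np.array([.508,-.35,.03])))
u,v=map(int,proj(c,np.array([.508,-.35,.03])))
r=im[max(v-90,0):v+90,u-120:u+120];print(max(v-90,0),u-120);cv2.imwrite("pics/w7.png",im)
cv2.imwrite("pics/w7c.png",cv2.resize(r,None,fx=3.3,fy=3.3,interpolation=2))
g=cv2.medianBlur(cv2.cvtColor(im,6),3)
print(cv2.HoughCircles(g,cv2.HOUGH_GRADIENT,1,15,param1=120,param2=22,minRadius=12,maxRadius=55))
E
```

```text
t 8.95 p [ 505.3 -335.   240.3] x [-0.968  0.251  0.004] y [0.251 0.968 0.003] z [-0.003  0.003 -1.   ] w 85.3 F [0.1 0.6 0. ] q [-0.77  0.37  1.41  0.    1.37 -2.09]
t 9.0 p [ 505.6 -334.4  240.9] x [-0.968  0.25   0.003] y [0.25  0.968 0.002] z [-0.002  0.003 -1.   ] w 85.6 F [-0.1  0.5 -0.1] q [-0.77  0.37  1.41  0.    1.37 -2.09]
[266.80779941 188.49293174]
98 146
[[[258.5 185.5  37.1]
  [408.5  78.5  27.9]
  [ 85.5 321.5  23.4]
  [270.5 194.5  21.6]
  [249.5 197.5  22.4]
  [422.5  84.5  18.6]
  [ 23.5 242.5  27.4]]]
```

View pics/w7c.png

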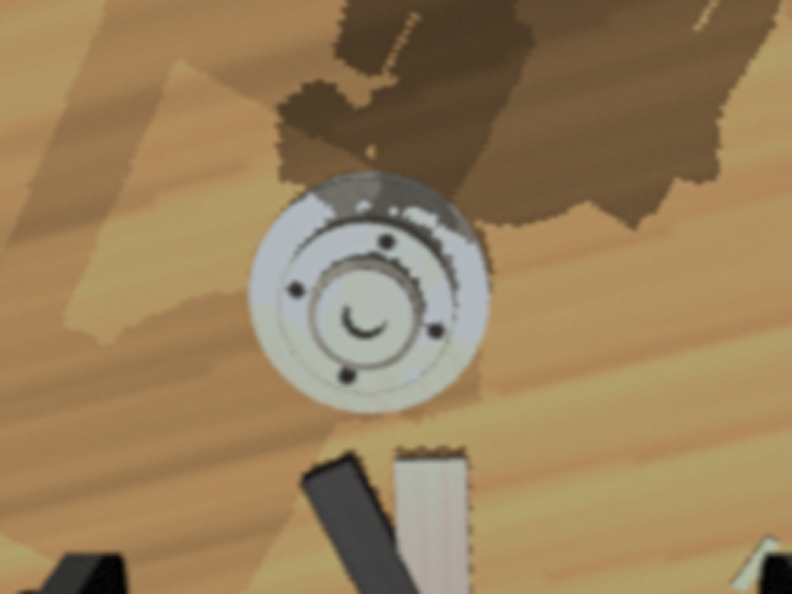

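The pulley's four hub holes average to px (257.1,191.7) at z = 36 mm, and the toothed rim centres on (258,186.5) at z = 22 mm.

```bash
python3 - <<'E'
from h import *
c=np.load("c7.npy",allow_pickle=True).item()
a=onplane(c,257.1,191.6,.036);print(a,onplane(c,258,186.4,.022));st();print(go(*a,.06))
E
```

```text
[ 0.50730613 -0.36012144] [ 0.50515835 -0.35943216]
t 9.0 p [ 505.6 -334.4  240.9] x [-0.968  0.25   0.003] y [0.25  0.968 0.002] z [-0.002  0.003 -1.   ] w 85.6 F [-0.1  0.5 -0.1] q [-0.77  0.37  1.41  0.    1.37 -2.09]
[ -8.6 -24.9 180.9]
```

>>> {"op": "step_arm", "data": {
  "motion": [
    [1,-8,-25,20,0,0,0],
    [1,0,0,50,0,0,0],
    [1,0,0,50,0,0,0],
    [1,0,0,40,0,0,0],
    [1,0,0,22,0,0,0],
    [1,0,0,0,0,0,0],
    [1,0,0,0,0,0,0]
  ],
  "grip_force": 60
}}

```text
t: 9.88
eef_pos: [0.5085, -0.3616, 0.0617]
orientation: [0.394, 3.115, -0.002]
contact_force: [0.6, -0.2, 0.3]
gripper_width: 0.0854
grasp_force: 0.0
```

```bash
python3 - <<'E'
from h import *
st();c=robot.calibration("wrist");im=robot.capture("wrist");cv2.imwrite("pics/w8.png",im);print(go(.5065,-.360,.047))
g=cv2.medianBlur(cv2.cvtColor(im,6),3)
h=cv2.HoughCircles(g,cv2.HOUGH_GRADIENT,1,10,param1=120,param2=25,minRadius=25,maxRadius=90)
for u,v,r in h[0]: print(u,v,r,[np.round(onplane(c,u,v,z)*1e3,1) for z in(.022,.036,.045)])
for p in [(.5065,-.360,.036)]:print(proj(c,np.array(p)))
E
```

```text
t 9.88 p [ 508.5 -361.6   61.7] x [-0.969  0.249 -0.002] y [ 0.249  0.969 -0.001] z [ 0.001 -0.001 -1.   ] w 85.4 F [ 0.6 -0.2  0.3] q [-0.8   0.56  1.57  0.    1.01 -2.12]
[ 2.6  1.5 15.1]
282.5 254.5 55.2 [array([ 510.5, -361.9]), array([ 504. , -360.4]), array([ 499.8, -359.4])]
282.5 265.5 58.4 [array([ 517.1, -363.6]), array([ 510. , -361.9]), array([ 505.4, -360.8])]
289.5 243.5 64.0 [array([ 505.1, -356.6]), array([ 499. , -355.5]), array([ 495.1, -354.8])]
271.5 244.5 61.6 [array([ 503.2, -366.3]), array([ 497.3, -364.4]), array([ 493.5, -363.1])]
282.5 234.5 75.9 [array([ 499., -359.]), array([ 493.4, -357.7]), array([ 489.9, -356.9])]
292.5 253.5 49.4 [array([ 511.3, -356.4]), array([ 504.7, -355.3]), array([ 500.5, -354.7])]
283.5 284.5 53.0 [array([ 528.9, -366. ]), array([ 520.8, -364.1]), array([ 515.6, -362.9])]
271.5 255.5 64.1 [array([ 509.6, -368. ]), array([ 503.1, -365.9]), array([ 499. , -364.6])]
277.5 274.5 44.9 [array([ 521.8, -367.7]), array([ 514.3, -365.7]), array([ 509.5, -364.4])]
294.5 263.5 39.3 [array([ 517.5, -356.8]), array([ 510.4, -355.7]), array([ 505.8, -355. ])]
291.5 273.5 35.2 [array([ 523.2, -359.9]), array([ 515.6, -358.5]), array([ 510.7, -357.7])]
303.5 250.5 32.7 [array([ 511.1, -350.1]), array([ 504.5, -349.6]), array([ 500.3, -349.2])]
270.5 234.5 32.7 [array([ 497.4, -365.3]), array([ 492. , -363.4]), array([ 488.5, -362.3])]
298.5 235.5 30.3 [array([ 501.7, -350.7]), array([ 495.9, -350.1]), array([ 492.2, -349.7])]
[284.44801376 258.68539044]
```

>>> {"op": "step_arm", "data": {
  "motion": [
    [1,2,1,8,0,0,0],
    [1,0,0,6,0,0,0],
    [0.9,0,0,0,0,0,0],
    [0.75,0,0,0,0,0,0],
    [0.6,0,0,0,0,0,0],
    [0.5,0,0,0,0,0,0],
    [0.45,0,0,0,0,0,0],
    [0.45,0,0,0,0,0,0]
  ]
}}

```text
t: 10.92
eef_pos: [0.5061, -0.3606, 0.0472]
orientation: [0.396, 3.116, -0.0]
contact_force: [-2.2, 2.0, 5.3]
gripper_width: 0.0524
grasp_force: 61.7
```

```bash
python3 - <<'E'
from h import *
st();print(robot.sense()['grasp_force'])
E
```

```text
t 10.93 p [ 506.1 -360.6   47.2] x [-0.968  0.25  -0.   ] y [ 0.25   0.968 -0.   ] z [ 0. -0. -1.] w 52.4 F [-2.2  2.   5.3] q [-0.8   0.58  1.59  0.    0.98 -2.12]
61.65270209312439
```

>>> {"op": "step_arm", "data": {
  "motion": [
    [0.45,0,0,-4,0,0,0],
    [0.45,0,0,-16,0,0,0],
    [0.45,0,0,-40,0,0,0],
    [0.45,0,0,-50,0,0,0],
    [0.45,0,10,-20,0,0,0],
    [0.45,-2,30,0,0,0,0],
    [0.45,-5,45,0,0,0,0],
    [0.45,-5,50,0,0,0,0]
  ]
}}

```text
t: 11.92
eef_pos: [0.5517, -0.2323, 0.1773]
orientation: [0.398, 3.115, -0.001]
contact_force: [0.1, 0.1, -2.5]
gripper_width: 0.0522
grasp_force: 63.5
```

>>> {"op": "step_arm", "data": {
  "motion": [
    [0.45,-5,50,0,0,0,0],
    [0.45,-5,50,0,0,0,0],
    [0.45,-5,50,0,0,0,0],
    [0.45,-4,50,0,0,0,0],
    [0.45,-3,45,0,0,0,0],
    [0.45,-2,30,0,0,0,0],
    [0.45,0,20,0,0,0,0],
    [0.45,0,0,0,0,0,0]
  ]
}}

```text
t: 12.92
eef_pos: [0.6485, 0.0478, 0.1766]
orientation: [0.393, 3.117, -0.0]
contact_force: [-0.5, 0.2, -2.1]
gripper_width: 0.0527
grasp_force: 63.5
```

```bash
python3 - <<'E'
from h import *
st();print(robot.sense()['grasp_force'],go(.6530,.0596,.1052))
E
```

```text
t 12.93 p [648.5  47.8 176.6] x [-0.969  0.248 -0.   ] y [ 0.248  0.969 -0.   ] z [ 0. -0. -1.] w 52.7 F [-0.5  0.2 -2.1] q [-0.1   0.49  1.38 -0.    1.27 -1.42]
63.4607470035553 [-1.4 12.5 71.4]
```

>>> {"op": "step_arm", "data": {
  "motion": [
    [0.45,-1.4,12.5,0,0,0,0],
    [0.45,0,0,20,0,0,0],
    [0.45,0,0,25,0,0,0],
    [0.45,0,0,14,0,0,0],
    [0.45,0,0,0,0,0,0],
    [0.45,0,0,0,0,0,0],
    [0.45,0,0,0,0,0,0]
  ]
}}

```text
t: 13.8
eef_pos: [0.6537, 0.0584, 0.1186]
orientation: [0.396, 3.114, 0.0]
contact_force: [-0.2, -0.1, -2.6]
gripper_width: 0.0522
grasp_force: 63.5
```

```bash
python3 - <<'E'
from h import *
st();print(go(.6530,.0596,.1052))
for n in("wrist","scene"):
    im=robot.capture(n);cv2.imwrite(f"pics/{n}9.png",im)
E
```

```text
t 13.8 p [653.7  58.4 118.6] x [-0.968  0.25  -0.002] y [0.25  0.968 0.   ] z [ 0.002 -0.    -1.   ] w 52.2 F [-0.2 -0.1 -2.6] q [-0.08  0.55  1.43 -0.    1.16 -1.4 ]
[ 1.   1.  13.4]
```

Bottom is now about 71 mm, 14 mm above the spigot. I'll lower gently.

>>> {"op": "step_arm", "data": {
  "motion": [
    [0.45,1,1,5,0,0,0],
    [0.45,0,0,4,0,0,0],
    [0.45,0,0,2,0,0,0],
    [0.45,0,0,2,0,0,0],
    [0.45,0,0,1,0,0,0],
    [0.45,0,0,1,0,0,0],
    [0.45,0,0,0,0,0,0],
    [0.45,0,0,0,0,0,0]
  ]
}}

```text
t: 14.9
eef_pos: [0.6523, 0.0597, 0.1024]
orientation: [0.396, 3.116, 0.0]
contact_force: [0.3, 0.3, -2.5]
gripper_width: 0.0525
grasp_force: 63.5
```

```bash
python3 - <<'E'
from h import *
st();print(go(.6530,.0596,.0952),robot.sense()['wrist_torque'])
E
```

```text
t 14.9 p [652.3  59.7 102.4] x [-0.968  0.25  -0.   ] y [0.25  0.968 0.   ] z [ 0. -0. -1.] w 52.5 F [ 0.3  0.3 -2.5] q [-0.08  0.56  1.45 -0.    1.13 -1.4 ]
[-0.8  0.1  7.2] [ 0.02627807  0.0647208  -0.06124873]
```

>>> {"op": "step_arm", "data": {
  "motion": [
    [0.45,-0.5,0,1,0,0,0],
    [0.45,0,0,1,0,0,0],
    [0.45,0,0,1,0,0,0],
    [0.45,0,0,0,0,0,0],
    [0.45,0,0,0,0,0,0]
  ]
}}

```text
t: 15.52
eef_pos: [0.6527, 0.0597, 0.0992]
orientation: [0.396, 3.116, 0.0]
contact_force: [0.4, 1.4, -2.2]
gripper_width: 0.0521
grasp_force: 63.5
```

```bash
python3 - <<'E'
from h import *
st();print(go(.6530,.0596,.0952),robot.sense()['wrist_torque'])
E
```

```text
t 15.53 p [652.7  59.7  99.2] x [-0.968  0.25  -0.   ] y [0.25  0.968 0.   ] z [ 0.  0. -1.] w 52.1 F [ 0.4  1.4 -2.2] q [-0.08  0.57  1.45  0.    1.13 -1.4 ]
[-0.3 -0.   4. ] [ 0.14521844 -0.16601096 -0.01310497]
```

>>> {"op": "step_arm", "data": {
  "motion": [
    [0.45,0,0,1,0,0,0],
    [0.45,0,0,1,0,0,0],
    [0.45,0,0,1,0,0,0],
    [0.45,0,0,0,0,0,0],
    [0.45,0,0,0,0,0,0]
  ]
}}

```text
t: 16.15
eef_pos: [0.6527, 0.0597, 0.0963]
orientation: [0.396, 3.116, 0.0]
contact_force: [1.7, 1.9, -2.0]
gripper_width: 0.0524
grasp_force: 63.5
```

```bash
python3 - <<'E'
from h import *
st();print(go(.6530,.0596,.0952),robot.sense()['wrist_torque'])
E
```

```text
t 16.15 p [652.7  59.7  96.3] x [-0.968  0.25  -0.   ] y [0.25  0.968 0.   ] z [ 0.  0. -1.] w 52.4 F [ 1.7  1.9 -2. ] q [-0.08  0.57  1.45  0.    1.12 -1.4 ]
[-0.3 -0.   1.1] [ 0.24570959 -0.25028993 -0.00427825]
```

>>> {"op": "step_arm", "data": {
  "motion": [
    [0.45,-0.2,0.3,0.5,0,0,0],
    [0.45,0,0,0.5,0,0,0],
    [0.45,0,0,0.5,0,0,0],
    [0.45,0,0,0,0,0,0],
    [0.45,0,0,0,0,0,0]
  ]
}}

```text
t: 16.77
eef_pos: [0.653, 0.0597, 0.0953]
orientation: [0.396, 3.116, -0.0]
contact_force: [-1.1, -0.1, 3.7]
gripper_width: 0.0521
grasp_force: 64.2
```

```bash
python3 - <<'E'
from h import *
st();print(go(.6530,.0596,.0952),robot.sense()['wrist_torque'])
E
```

```text
t 16.77 p [653.   59.7  95.3] x [-0.968  0.25  -0.   ] y [ 0.25   0.968 -0.   ] z [ 0. -0. -1.] w 52.1 F [-1.1 -0.1  3.7] q [-0.08  0.57  1.45 -0.    1.12 -1.4 ]
[-0.  -0.1  0.1] [-0.02258903  0.24318982 -0.02548522]
```

Fz rose at TCP z = 95.3, exactly the seated height. Release and lift.

>>> {"op": "step_arm", "data": {
  "motion": [
    [0.7,0,0,0,0,0,0],
    [0.85,0,0,0,0,0,0],
    [1,0,0,0,0,0,0],
    [1,0,0,-5,0,0,0],
    [1,0,0,-40,0,0,0],
    [1,0,0,-55,0,0,0],
    [1,0,0,-55,0,0,0],
    [1,0,0,0,0,0,0]
  ]
}}

```text
t: 17.77
eef_pos: [0.6557, 0.0598, 0.2566]
orientation: [0.394, 3.105, 0.001]
contact_force: [0.6, 0.2, 0.3]
gripper_width: 0.085
grasp_force: 0.0
```

```bash
python3 - <<'E'
from h import *
st();st();c=robot.calibration("wrist");im=robot.capture("wrist");np.save("c10.npy",c)
u,v=proj(c,np.array([.653,.0597,.084]));print(u,v,proj(c,np.array([.653,.0597,.070])))
u,v=int(u),int(v)
cv2.imwrite("pics/w10.png",im)
g=cv2.medianBlur(cv2.cvtColor(im,6),3)
for q in cv2.HoughCircles(g,cv2.HOUGH_GRADIENT,1,8,param1=120,param2=20,minRadius=15,maxRadius=65)[0][:10]:print(q)
print(go(.525,.311,.22))
E
```

```text
t 17.77 p [655.7  59.8 256.6] x [-0.968  0.25  -0.012] y [0.25  0.968 0.002] z [ 0.012 -0.001 -1.   ] w 85.0 F [0.6 0.2 0.3] q [-0.08  0.44  1.25  0.    1.44 -1.4 ]
t 17.77 p [655.7  59.8 256.6] x [-0.968  0.25  -0.012] y [0.25  0.968 0.002] z [ 0.012 -0.001 -1.   ] w 85.0 F [0.6 0.2 0.3] q [-0.08  0.44  1.25  0.    1.44 -1.4 ]
279.9152561977992 186.43568186887737 [279.86503247 182.92115265]
[278.5 181.5  39.9]
[266.5 205.5  53.4]
[285.5 214.5  60. ]
[269.5 215.5  47.9]
[278.5 209.5  51.1]
[270.5 191.5  53.3]
[286.5 222.5  57.8]
[266.5 223.5  48.9]
[282.5 188.5  32.1]
[271.5 300.5  23.9]
[188.1 210.9  32.3]
```

The pulley sits where it should: its rim circle is at px (278.5,181.5), against a predicted (279.9,182.9). On to the socket.

>>> {"op": "step_arm", "data": {
  "motion": [
    [1,31,35,0,0,0,0],
    [1,32,36,0,0,0,0],
    [1,32,36,4,0,0,0],
    [1,31,35,0,0,0,0],
    [1,31,35,0,0,0,0],
    [1,31,34,0,0,0,0],
    [1,0,0,0,0,0,0],
    [1,0,0,0,0,0,0]
  ]
}}

```text
t: 18.82
eef_pos: [0.5233, 0.3109, 0.2446]
orientation: [-0.395, -3.115, 0.002]
contact_force: [0.0, -1.4, -0.3]
gripper_width: 0.0851
grasp_force: 0.0
```

```bash
python3 - <<'E'
from h import *
st();c=robot.calibration("wrist");im=robot.capture("wrist");np.save("c11.npy",c);cv2.imwrite("pics/w11.png",im);st()
u,v=map(int,proj(c,np.array([.525,.311,.03])));print(u,v,proj(c,np.array([.525,.311,.048])))
r=im[v-60:v+60,u-80:u+80];print(u-80,v-60);cv2.imwrite("pics/w11c.png",cv2.resize(r,None,fx=5,fy=5,interpolation=2))
g=cv2.medianBlur(cv2.cvtColor(im,6),3)
for q in cv2.HoughCircles(g,cv2.HOUGH_GRADIENT,1,8,param1=120,param2=18,minRadius=9,maxRadius=40)[0][:10]:print(q)
E
```

```text
t 18.82 p [523.3 310.9 244.6] x [-0.968  0.249  0.001] y [ 0.249  0.968 -0.002] z [-0.002 -0.001 -1.   ] w 85.1 F [ 0.  -1.4 -0.3] q [ 0.35  0.37  1.39 -0.    1.38 -0.97]
t 18.88 p [523.7 310.4 244.8] x [-0.968  0.25   0.001] y [ 0.25   0.968 -0.001] z [-0.001 -0.001 -1.   ] w 85.5 F [-0.5 -0.1 -0.8] q [ 0.35  0.37  1.39 -0.    1.38 -0.97]
281 183 [281.82661782 187.1493999 ]
201 123
[282.5 182.5  26.4]
[108.5 107.5  29.3]
[128.5 110.5  28.5]
[ 18.5 169.5  29.4]
[101.5 113.5  26.8]
[115.5 103.5  37.1]
[ 32.5 170.5  39.4]
[ 24.5 153.5  34.9]
[276.5 174.5  17.4]
[287.5 175.5  18.5]
```

View pics/w11c.png

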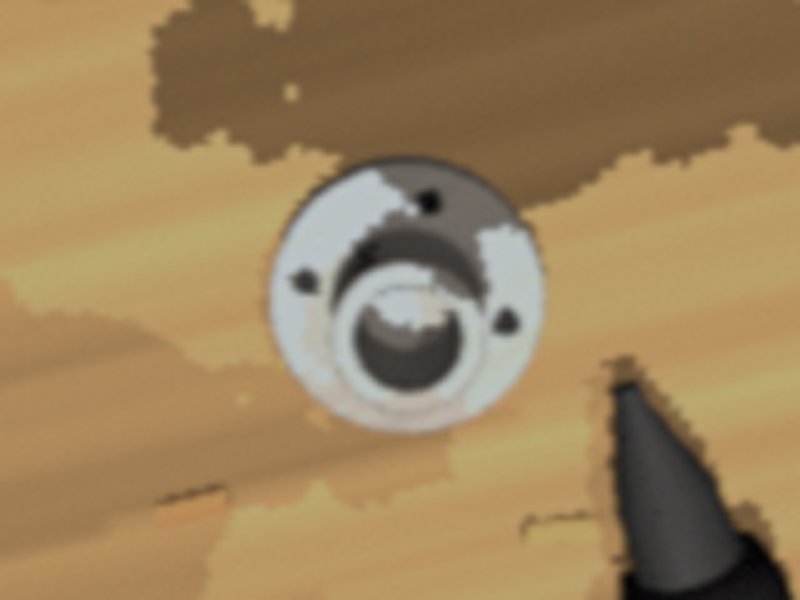

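The flange circle (z = 14 mm) is at px (282.5,182) and the neck top (z = 48 mm) at (282.8,190.4). The glue gun's nozzle tip is about 46 mm to +y_t, so I'll narrow the jaws before descending.

```bash
python3 - <<'E'
from h import *
c=np.load("c11.npy",allow_pickle=True).item()
a=onplane(c,282.5,182,.014);b=onplane(c,282.8,190.3,.048);print(a,b,onplane(c,325,197,.017));m=(a+b)/2;print(m,go(*m,.046))
E
```

```text
[0.52746923 0.31133482] [0.52844228 0.31114085] [0.55547987 0.35349396]
[0.52795576 0.31123783] [ -4.1   2.1 198.8]
```

>>> {"op": "step_arm", "data": {
  "motion": [
    [0.65,-4,2,10,0,0,0],
    [0.65,0,0,50,0,0,0],
    [0.65,0,0,55,0,0,0],
    [0.65,0,0,35,0,0,0],
    [0.65,0,0,0,0,0,0],
    [0.65,0,0,0,0,0,0]
  ]
}}

```text
t: 19.62
eef_pos: [0.5294, 0.3119, 0.0969]
orientation: [0.397, 3.115, 0.001]
contact_force: [1.0, -0.0, 0.8]
gripper_width: 0.0554
grasp_force: 0.0
```

```bash
python3 - <<'E'
from h import *
st();print(go(.528,.3112,.046))
E
```

```text
t 19.62 p [529.4 311.9  96.9] x [-0.968  0.251 -0.001] y [0.251 0.968 0.001] z [ 0.002  0.001 -1.   ] w 55.4 F [ 1.  -0.   0.8] q [ 0.35  0.51  1.57 -0.    1.07 -0.97]
[ 1.2 -1.  50.9]
```

>>> {"op": "step_arm", "data": {
  "motion": [
    [0.65,1,-1,20,0,0,0],
    [0.65,0,0,20,0,0,0],
    [0.65,0,0,10,0,0,0],
    [0.65,0,0,0,0,0,0],
    [0.5,0,0,0,0,0,0],
    [0.35,0,0,0,0,0,0],
    [0.2,0,0,0,0,0,0],
    [0.2,0,0,0,0,0,0]
  ],
  "grip_force": 70
}}

```text
t: 20.62
eef_pos: [0.5278, 0.3118, 0.0474]
orientation: [0.396, 3.114, 0.002]
contact_force: [-0.6, -0.1, 5.7]
gripper_width: 0.0297
grasp_force: 68.7
```

>>> {"op": "step_arm", "data": {
  "motion": [
    [0.2,0,0,0,0,0,0],
    [0.2,0,0,0,0,0,0]
  ]
}}

```text
t: 20.88
eef_pos: [0.5278, 0.3118, 0.0474]
orientation: [0.396, 3.114, 0.002]
contact_force: [-1.0, -0.7, 5.1]
gripper_width: 0.0299
grasp_force: 68.7
```

```bash
python3 - <<'E'
from h import *
st();print(robot.sense()['grasp_force'],go(.653,.0597,.2))
E
```

```text
t 20.88 p [527.8 311.8  47.4] x [-0.968  0.25  -0.002] y [0.25  0.968 0.002] z [ 0.002  0.001 -1.   ] w 29.9 F [-1.  -0.7  5.1] q [ 0.35  0.56  1.61  0.    0.97 -0.97]
68.66347029805183 [-184.6 -212.5 -152.5]
```

>>> {"op": "step_arm", "data": {
  "motion": [
    [0.2,0,0,-4,0,0,0],
    [0.2,0,0,-16,0,0,0],
    [0.2,0,0,-45,0,0,0],
    [0.2,0,0,-50,0,0,0],
    [0.2,0,0,-30,0,0,0],
    [0.2,-15,-17,0,0,0,0],
    [0.2,-25,-29,0,0,0,0],
    [0.2,-30,-35,0,0,0,0]
  ]
}}

```text
t: 21.88
eef_pos: [0.5739, 0.2139, 0.1897]
orientation: [-0.394, -3.115, 0.002]
contact_force: [0.3, 0.2, -3.2]
gripper_width: 0.0297
grasp_force: 70.0
```

>>> {"op": "step_arm", "data": {
  "motion": [
    [0.2,-30,-35,0,0,0,0],
    [0.2,-30,-35,0,0,0,0],
    [0.2,-25,-29,0,0,0,0],
    [0.2,-20,-22,0,0,0,0],
    [0.2,-10,-10,0,0,0,0],
    [0.2,0,0,10,0,0,0],
    [0.2,0,0,10,0,0,0],
    [0.2,0,0,0,0,0,0]
  ]
}}

```text
t: 22.88
eef_pos: [0.6513, 0.0612, 0.169]
orientation: [-0.393, -3.113, -0.0]
contact_force: [-0.9, 1.2, -3.6]
gripper_width: 0.0298
grasp_force: 69.9
```

```bash
python3 - <<'E'
from h import *
st();print(robot.sense()['grasp_force'],go(.653,.0597,.1414))
E
```

```text
t 22.88 p [651.3  61.2 169. ] x [-0.969  0.249  0.004] y [ 0.249  0.969 -0.   ] z [-0.004  0.001 -1.   ] w 29.8 F [-0.9  1.2 -3.6] q [-0.08  0.5   1.37  0.    1.27 -1.4 ]
69.91563074290752 [-2.1 -1.1 27.6]
```

>>> {"op": "step_arm", "data": {
  "motion": [
    [0.2,-2,-1,10,0,0,0],
    [0.2,0,0,10,0,0,0],
    [0.2,0,0,5,0,0,0],
    [0.2,0,0,0,0,0,0],
    [0.2,0,0,0,0,0,0],
    [0.2,0,0,0,0,0,0]
  ]
}}

```text
t: 23.62
eef_pos: [0.6549, 0.0583, 0.1462]
orientation: [0.396, 3.116, 0.0]
contact_force: [-0.3, 0.7, -3.8]
gripper_width: 0.0296
grasp_force: 69.9
```

```bash
python3 - <<'E'
from h import *
st();print(go(.653,.0597,.1404))
E
```

```text
t 23.62 p [654.9  58.3 146.2] x [-0.968  0.25  -0.001] y [0.25  0.968 0.   ] z [ 0.001 -0.    -1.   ] w 29.6 F [-0.3  0.7 -3.8] q [-0.08  0.53  1.39  0.    1.22 -1.4 ]
[2.2 0.9 5.8]
```

>>> {"op": "step_arm", "data": {
  "motion": [
    [0.2,2,1,2,0,0,0],
    [0.2,0,0,2,0,0,0],
    [0.2,0,0,1,0,0,0],
    [0.2,0,0,1,0,0,0],
    [0.2,0,0,1,0,0,0],
    [0.2,0,0,0,0,0,0],
    [0.2,0,0,0,0,0,0]
  ]
}}

```text
t: 24.5
eef_pos: [0.653, 0.0598, 0.1389]
orientation: [0.396, 3.116, -0.0]
contact_force: [-0.2, 0.7, -2.8]
gripper_width: 0.0297
grasp_force: 70.0
```

```bash
python3 - <<'E'
from h import *
st();print(go(.653,.0597,.1314),robot.sense()['wrist_torque'])
E
```

```text
t 24.5 p [653.   59.8 138.9] x [-0.968  0.25  -0.   ] y [0.25  0.968 0.   ] z [ 0. -0. -1.] w 29.7 F [-0.2  0.7 -2.8] q [-0.08  0.53  1.41 -0.    1.2  -1.4 ]
[-0.  -0.1  7.5] [-0.01531004 -0.01556704 -0.04441801]
```

>>> {"op": "step_arm", "data": {
  "motion": [
    [0.2,0,0,1,0,0,0],
    [0.2,0,0,1,0,0,0],
    [0.2,0,0,1,0,0,0],
    [0.2,0,0,1,0,0,0],
    [0.2,0,0,0,0,0,0]
  ]
}}

```text
t: 25.12
eef_pos: [0.6529, 0.0599, 0.1346]
orientation: [-0.396, -3.116, 0.0]
contact_force: [-0.3, 1.0, -3.6]
gripper_width: 0.0296
grasp_force: 70.0
```

```bash
python3 - <<'E'
from h import *
st();print(go(.653,.0597,.1314),robot.sense()['wrist_torque'])
E
```

```text
t 25.12 p [652.9  59.9 134.6] x [-0.968  0.25   0.   ] y [ 0.25   0.968 -0.   ] z [-0.  0. -1.] w 29.6 F [-0.3  1.  -3.6] q [-0.08  0.53  1.41 -0.    1.2  -1.4 ]
[-0.2 -0.1  3.2] [-0.04204783  0.02462984 -0.07547781]
```

>>> {"op": "step_arm", "data": {
  "motion": [
    [0.2,0,0,1,0,0,0],
    [0.2,0,0,1,0,0,0],
    [0.2,0,0,0.7,0,0,0],
    [0.2,0,0,0.5,0,0,0],
    [0.2,0,0,0,0,0,0],
    [0.2,0,0,0,0,0,0]
  ]
}}

```text
t: 25.88
eef_pos: [0.6529, 0.0599, 0.1316]
orientation: [0.396, 3.117, 0.0]
contact_force: [-0.5, 0.2, -2.7]
gripper_width: 0.0295
grasp_force: 70.0
```

```bash
python3 - <<'E'
from h import *
st();print(go(.653,.0597,.1314),robot.sense()['wrist_torque'])
E
```

```text
t 25.88 p [652.9  59.9 131.6] x [-0.968  0.25  -0.   ] y [0.25  0.968 0.   ] z [ 0. -0. -1.] w 29.5 F [-0.5  0.2 -2.7] q [-0.08  0.54  1.41  0.    1.19 -1.4 ]
[-0.1 -0.1  0.2] [-0.04066385  0.02482925 -0.0058501 ]
```

Nearly home with no contact yet, so the last bit goes in small steps.

>>> {"op": "step_arm", "data": {
  "motion": [
    [0.2,0,0,0.4,0,0,0],
    [0.2,0,0,0.3,0,0,0],
    [0.2,0,0,0,0,0,0],
    [0.2,0,0,0,0,0,0]
  ]
}}

```text
t: 26.38
eef_pos: [0.6531, 0.0598, 0.1315]
orientation: [0.396, 3.116, -0.0]
contact_force: [-2.3, -0.5, 2.9]
gripper_width: 0.0296
grasp_force: 70.6
```

```bash
python3 - <<'E'
from h import *
st();print(robot.sense()['wrist_torque'])
E
```

```text
t 26.38 p [653.1  59.8 131.5] x [-0.968  0.25  -0.001] y [0.25  0.968 0.   ] z [ 0.001 -0.    -1.   ] w 29.6 F [-2.3 -0.5  2.9] q [-0.08  0.54  1.42 -0.    1.19 -1.4 ]
[0.06827328 0.34153972 0.0223193 ]
```

Seated: z = 131.5 mm against the expected 131.4, and it now takes load. Release and retreat.

>>> {"op": "step_arm", "data": {
  "motion": [
    [0.4,0,0,0,0,0,0],
    [0.6,0,0,0,0,0,0],
    [0.8,0,0,0,0,0,0],
    [0.8,0,0,-5,0,0,0],
    [0.8,0,0,-30,0,0,0],
    [0.8,0,0,-45,0,0,0],
    [0.8,0,0,-45,0,0,0],
    [0.8,0,0,0,0,0,0]
  ]
}}

```text
t: 27.38
eef_pos: [0.6552, 0.0597, 0.2615]
orientation: [0.395, 3.107, 0.001]
contact_force: [0.4, 0.6, -0.8]
gripper_width: 0.0681
grasp_force: 0.0
```

>>> {"op": "step_arm", "data": {
  "motion": [
    [0.8,30,0,0,0,0,0],
    [0.8,30,0,0,0,0,0],
    [0.8,0,0,0,0,0,0],
    [0.8,0,0,0,0,0,0]
  ]
}}

```text
t: 27.88
eef_pos: [0.5952, 0.0748, 0.2557]
orientation: [0.396, 3.116, -0.0]
contact_force: [0.3, -1.0, 0.4]
gripper_width: 0.0686
grasp_force: 0.0
```

```bash
python3 - <<'E'
from h import *
st();c=robot.calibration("wrist");im=robot.capture("wrist");cv2.imwrite("pics/w12.png",im)
for z in(.132,.098,.07):print(z,proj(c,np.array([.6531,.0598,z])))
g=cv2.medianBlur(cv2.cvtColor(im,6),3)
for q in cv2.HoughCircles(g,cv2.HOUGH_GRADIENT,1,8,param1=120,param2=20,minRadius=12,maxRadius=60)[0][:8]:print(q)
a=cv2.imread("pics/top0.png");b=robot.capture("top");d=((cv2.absdiff(a,b).max(2)>60)*255).astype(np.uint8)
d=cv2.morphologyEx(d,cv2.MORPH_OPEN,np.ones((3,3)))
for k in cv2.findContours(d,0,1)[0]:
    if cv2.contourArea(k)>30:print(cv2.boundingRect(k))
E
```

```text
t 27.88 p [595.2  74.8 255.7] x [-0.968  0.25  -0.   ] y [ 0.25   0.968 -0.   ] z [ 0. -0. -1.] w 68.6 F [ 0.3 -1.   0.4] q [-0.06  0.34  1.4  -0.    1.39 -1.38]
0.132 [281.32251915 273.27548713]
0.098 [281.12587168 255.78273571]
0.07 [280.99247933 243.91683526]
[200.5  40.5  58.3]
[280.5 245.5  37.2]
[269.5 262.5  46.2]
[275.5 268.5  42.7]
[291.5 250.5  42.7]
[279.5 259.5  33.8]
[205.5  55.5  43.8]
[280.5 234.5  32.7]
(45, 413, 15, 7)
(310, 397, 20, 14)
(86, 391, 56, 29)
(82, 388, 8, 7)
(0, 354, 46, 66)
(135, 318, 9, 12)
(139, 298, 32, 24)
(162, 267, 4, 15)
(251, 210, 32, 39)
(155, 195, 10, 7)
(409, 193, 22, 26)
(153, 186, 9, 8)
(222, 166, 12, 10)
(205, 161, 23, 17)
(259, 131, 5, 10)
(277, 57, 5, 10)
(37, 33, 234, 357)
```

The circles match the predictions: pulley rim at (280.5,245.5), flange at about (279.5,259.5). The other changes in the top view fit the arm, its shadows and the parts I moved. I'm handing in.

```bash
python3 -c "
from cell import robot
print(robot.finish_job())"
```

```text
the job is handed in; nothing more can be done
None
```

The dust cap is in the dish, and the pulley and then the mast socket are seated on the spindle at their expected heights; the job was handed in at about 28 s, with no verdict returned.

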